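# Scan the order cup, then get its stirring paddle out of the half-covered pan

## Robot

A 6-joint arm with a two-finger parallel gripper is mounted at the origin on the work surface. World frame = base frame: x ahead of the robot, y to its left, z up, the work surface at z = 0. Lengths are in m, angles in rad, forces in N, time in s.
With the tool pointing down it reaches from about 0.275 to 0.85 m from the base axis. Payload 5.2 kg.
Tool frame: the origin (TCP) lies at the very end of the fingers, on their centre line; the grasp point (between the pads) lies 19 mm behind it; z points along the fingers, y is the line along which they close (so a half turn about z gives the same grasp; the last joint's range is limited). The gripper opens to 85 mm and grips with 20 to 120 N. Pads are 22 mm wide; open, the fingers measure 114 mm over their backs; the gripper's body (76 mm by 85 mm) begins 54 mm behind the grasp point. The pads swing forward as they close: fully open they stand 13 mm farther back than shut.
Start: joints at [1.085, 0.259, 1.535, -0, 1.348, -0.203], TCP at [0.153, 0.528, 0.231] pointing down, gripper open.
Joint ranges: [-3.14, 3.14], [-0.91, 2.08], [0.19, 2.58], [-1.22, 4.36], [0.22, 2.71], [-3.12, 3.12]. Speed limits (rad/s): [2.57, 2.57, 3.14, 3.14, 3.14, 3.14].

## Interface

Orientations are given as a unit quaternion [w, x, y, z].
In Python, from plant import sensors, optics, workorder gives the robot as it stands. The module is installed in compiled form; this text tells all that it offers.
- The arm moves only by the tool apply_moves, never from a script. Its argument "rows" is one flat list of numbers, 7 for each row, row after row: the shift along the tool's x, y, z in mm, then the turn, a rotation vector about the tool's x, y, z in rad, then the opening in per cent of the stroke, from 0 (shut) to 100 (fully open). In form: [tx, ty, tz, wx, wy, wz, gripper, tx, ty, tz, wx, wy, wz, gripper, ...]. A call has 1 to 20 rows; each row is the pose to reach, as a shift and turn from the pose commanded when the call began, along the tool's axes at that moment; what a row does not reach only later rows make up. A row lasts 1/8 s, in which the tool goes at most 62.5 mm and 10.7 degrees, less where a joint would pass 70% of its speed; a pose out of reach is approached as far as the arm can. A call with a gripper value outside its range is refused whole. The fingers move at their own pace and stop on an object; "squeeze" is the grip in N (left out, the last holds). Time passes only in rows, so rows that repeat a pose let the fingers close. It gives the time, the measured TCP pose, the force, the opening and the grip force at its end, in the units of the state.
- sensors.sense(): the state, without advancing time (a new reading comes with each control period).
- optics.get_image(name): name is "scene" or "top" or "wrist"; returns the picture (480x640x3 uint8, blue, green, red); there is no depth.
- optics.get_calibration(name): a dict with "intrinsics" (3x3 intrinsics, pixels), "cam_to_world" (4x4, takes a point from camera to world coordinates). Camera axes: x right, y down, z forward; pixel columns grow to the right and rows downward; lengths in m; the calibration is good to about 2 mm. A picture is of the moment at which its call begins: read the wrist's pose just before it. get_calibration takes no time and is no camera call; for the wrist camera it gives the pose at the moment of the call.
- workorder.sign_off(): hands the job in; it is judged then, once.
The state is a dict: "clock": time; "joint_pos": joint angles; "dq": joint speeds; "tau": joint torques, N m; "ee_pos": TCP position; "tcp_rot": TCP orientation; "ft_force": force on the tool from outside, world axes, zero at the start; "ft_torque": the same for the moment, N m; "gripper_width": opening from 0.0 (shut) to 1.0 (fully open); "gripper_force": force on a finger pad.
Only numpy, scipy, OpenCV 4.12 (cv2) and the standard library are available. Lean on these libraries where they do the work, as an engineer would, in place of code of your own. Each camera call takes 0.05 s, during which the arm holds its last target. There are 200 camera calls.

## Task

Get this order ready for stirring: turn the cup on the scanning pad so that the paper ticket on its side squarely faces the reader block's window, and let go of it there. Then take the long wooden paddle out of the half-covered steel pan, tilting it out through the open part, and finish while still holding it in the air, lying level or sloping rather than upright, with its blade over the mouth of the cup, clear above the rim, touching nothing but the gripper. Do not knock the cup over and leave the other things on the counter where they are.

Things in the scene. Friction and masses are not known exactly. Their poses are not given: they have to be found in the camera images.
- cup: white ceramic tumbler without handle, round, 53 mm across at the foot, 58 mm at the rim, 100 mm tall, about 0.16 kg, loose, standing on the scanning pad. Origin: centre of its underside, z up. Its +x axis points out through the middle of the paper ticket. It starts turned at least 80 degrees away from the reader, either way, up to facing straight away from it
- cup_ticket (a point): middle of the brown paper order ticket stuck on the cup's side (about 35 mm wide, 62 mm tall; black bars; a 16 mm wide tab of it is folded over the rim and shows from above), 29 mm from the cup's axis, 70 mm above its foot
- cup_rim (a point): centre of the cup's mouth, on its axis, 100 mm above its foot
- station: scanning station, fixed: a thin black base plate (3 mm thick, from 8 mm behind to 208 mm ahead of the origin along x, 110 mm wide) carrying a round rubber pad and a grey reader block. Its +x axis runs from the pad to the reader; a correctly turned cup has its own +x along this. Origin on the counter at the base plate's pad end
- station_pad (a point): centre of the top of the round rubber pad (90 mm across, top 6 mm above the counter), 70 mm along the station's +x
- station_window (a point): middle of the reader's dark window, 50 mm above the counter, 83 mm from the pad's centre; the block behind it is 45 mm deep, 80 mm wide and 85 mm tall
- pan: steel pan fixed to the counter, 310 x 166 mm outside, 3 mm sheet (inside 304 x 160 mm, inner floor 3 mm above the counter), rim 55 mm above the counter. A fixed flat cover 176 mm wide closes its -x part: the cover's underside is 53 mm and its top 57 mm above the counter (a low black grip on it reaches 64 mm). The remaining opening is 165 mm long, at the +x end. Origin: centre of the underside, x along the length towards the open end, z up
- pan_edge (a point): middle of the edge of the cover that borders the opening, on the cover's top, 13 mm to -x of the pan's centre
- paddle: flat wooden stirring paddle, 285 mm long, 16 mm thick throughout, 0.06 to 0.11 kg, lying flat on the pan's floor roughly along the pan, blade under the opening, the handle's tail reaching about 130 mm under the cover. Origin: mid-length, on the underside; x points to the blade, z up. Handle: straight bar 16 mm wide from x = -142.5 to +80 mm; blade: 44 mm wide, from x = +80 to +142.5 mm, rounded end
- paddle_blade (a point): middle of the paddle's blade, 112.5 mm from the origin along +x, mid-thickness
- tamper: coffee tamper, 58 mm steel foot, 86 mm tall, standing; origin centre of its underside. Leave it alone
- mug: blue mug, 80 mm across, 90 mm tall; origin centre of its underside. Leave it alone
- jug: steel milk jug with handle, 84 mm across, 105 mm tall; origin centre of its underside. Leave it alone
- bowl: white bowl, 120 mm across, 55 mm tall; origin centre of its underside. Leave it alone
- tin: round tin with a paper band, 72 mm across, 100 mm tall; origin centre of its underside. Leave it alone
- jar: amber glass jar, 70 mm across, 110 mm tall; origin centre of its underside. Leave it alone
- portafilter: coffee filter holder lying flat: round steel head 64 mm across and 30 mm high, black handle to 163 mm along its -x; origin under the centre of the head. Leave it alone
There are look-alikes about, which are no part of the job. Leave any green or yellow look-alike of the cup alone. Several things have the shape of the station; the one meant has the colours described above.

How it is judged:
On the way, in this order (a step that is already met when the one before it is completed fails the run):
1. the cup stands on the pad with its ticket squarely facing the reader, let go (horizontal distance between cup and station_pad below 0.02 m and angle between the x axis of cup and the x axis of station, either way round below 0.25 rad and x of cup_ticket in the frame of station above 0.07 m and angle between cup's own z axis and vertical below 0.1 rad and contact force between the fingers and cup below 0.1 N), for 0.3 s.
2. the whole paddle is out of the pan, well above its rim (height (world z) of paddle above 0.13 m and height (world z) of paddle_blade above 0.125 m and contact force between paddle and pan below 0.1 N), for 0.2 s.
At the end, for the whole second after the job is handed in: Cup upright, within 20 mm of the pad's centre, ticket facing the reader within 14 degrees, not gripped. Paddle held still, touching only the gripper, within 50 degrees of level; blade middle within 40 mm of the cup's axis; blade middle and paddle mid-length over 125 mm up (all of step 1 and horizontal distance between paddle_blade and cup_rim below 0.04 m and height (world z) of each of paddle_blade, paddle above 0.125 m and angle between paddle's own x axis and vertical between 0.7 and 2.44 rad and contact force between the fingers and paddle above 0.5 N and linear speed of paddle below 0.03 m/s and contact force between paddle and cup below 0.1 N and contact force between paddle and pan below 0.1 N and contact force between paddle and station below 0.1 N and contact force between paddle and tamper below 0.1 N and contact force between paddle and mug below 0.1 N and contact force between paddle and jug below 0.1 N and contact force between paddle and bowl below 0.1 N and contact force between paddle and tin below 0.1 N and contact force between paddle and jar below 0.1 N and contact force between paddle and portafilter below 0.1 N); the arm keeps its last pose, push and grip.
It fails at once if the cup is tipped over (angle between cup's own z axis and vertical above 0.5 rad).
It fails at once if another thing on the counter is shifted by more than 30 mm (distance of any of tamper, mug, jug, bowl, tin, jar, portafilter from where it was at the start of the episode above 0.03 m).
It also fails if it takes over 67 s, if anything falls off the work surface, if the arm or the gripper's body presses on something with over 40 N, if the wrist force passes 120 N, or if a joint passes its speed limit or range.

## Working session

There is one attempt and no reset: what is moved stays moved. The work goes in short steps, Python scripts to look and compute and a tool call to move; the robot and the scene stay as the last step left them, time stands still between calls to the robot, and variables do not carry over. Pictures are saved under pics/ and viewed, at most 10 in all, crops included, and the job is handed in when it is done.

Besides the shell and the picture viewer there is one more tool, called by a JSON object that holds its "fn" and its "kwargs". apply_moves: Moves the arm, as the interface text tells. Its arguments: {"type":"object","properties":{"rows":{"type":"array","items":{"type":"number"}},"squeeze":{"type":"number"}},"required":["rows"]}

```bash
mkdir -p pics
python3 - <<'E'
from plant import sensors, optics
import cv2,numpy as np
s=sensors.sense(); print(s)
for n in ("scene","top"):
    c=optics.get_calibration(n); print(n,np.round(c["intrinsics"],1).tolist(),np.round(c["cam_to_world"],4).tolist())
    cv2.imwrite(f"pics/{n}0.png",optics.get_image(n))
E
```

```text
{'clock': 0.0, 'joint_pos': array([ 1.08521502e+00,  2.59338850e-01,  1.53611291e+00, -1.22999012e-05,
        1.34799905e+00, -2.02784199e-01]), 'dq': array([ 0.00202371,  0.00185395, -0.00088914, -0.00044454, -0.00036682,
       -0.00110849]), 'tau': array([-4.91445587e-05, -4.46034479e+01, -2.90569746e+01,  8.45933482e-05,
        1.18301439e-02, -2.93497953e-05]), 'ee_pos': array([0.15318834, 0.52767131, 0.23046496]), 'tcp_rot': array([-3.07850854e-04,  1.40926437e-01,  9.90019634e-01, -8.76610749e-04]), 'ft_force': array([-0.293432  , -0.01569325, -0.52476714]), 'ft_torque': array([-0.04666232,  0.01310931,  0.00079694]), 'gripper_force': 0.0, 'gripper_width': 1.0021995714655973}
scene [[524.4, 0.0, 323.5], [0.0, 524.4, 236.2], [0.0, 0.0, 1.0]] [[0.528, 0.6882, -0.4975, 1.2785], [0.8492, -0.4327, 0.3027, -0.5014], [-0.0069, -0.5823, -0.8129, 1.3914], [0.0, 0.0, 0.0, 1.0]]
top [[619.3, 0.0, 320.0], [0.0, 619.3, 233.7], [0.0, 0.0, 1.0]] [[0.0156, -0.9811, 0.1926, 0.1937], [-0.9998, -0.0179, -0.0101, -0.0239], [0.0134, -0.1924, -0.9812, 1.4855], [0.0, 0.0, 0.0, 1.0]]
```

View pics/top0.png

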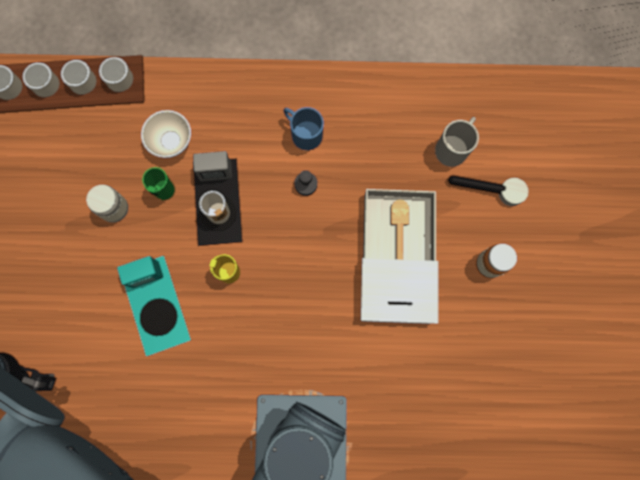

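View pics/scene0.png

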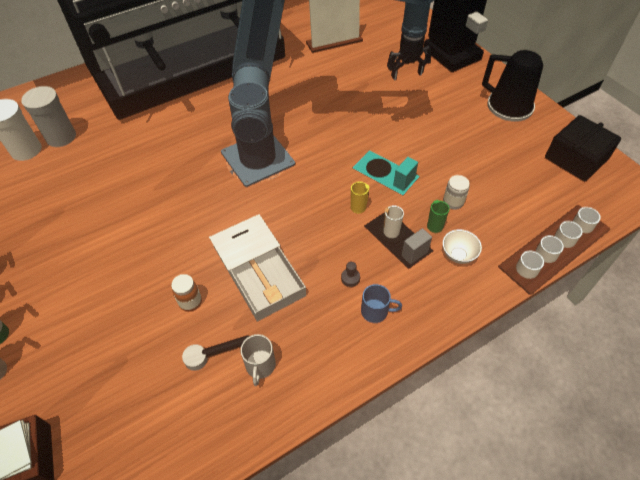

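The white cup on the black station is at top (213,208), with its grey reader at (211,165). The look-alikes are the green cup (158,183), the yellow cup (223,267) and the teal station (153,305); their colours rule them out. The pan is at (400,256) with the paddle blade at (400,212). I'll enlarge both and measure.

```bash
cat > h.py <<'E'
import numpy as np,cv2
from plant import sensors,optics
from scipy.spatial.transform import Rotation as R
def ray(n,p,z,cal=None):
    c=cal or optics.get_calibration(n);K,T=c["intrinsics"],c["cam_to_world"]
    d=T[:3,:3]@np.linalg.solve(K,[p[0],p[1],1]);o=T[:3,3]
    return (o+d*(z-o[2])/d[2])
def proj(n,P,cal=None):
    c=cal or optics.get_calibration(n);K,T=c["intrinsics"],c["cam_to_world"]
    q=K@(T[:3,:3].T@(np.array(P)-T[:3,3]));return q[:2]/q[2]
def tcp():
    s=sensors.sense();q=s["tcp_rot"];return s["ee_pos"],R.from_quat([q[1],q[2],q[3],q[0]])
E
python3 - <<'E'
from h import *
t=cv2.imread("pics/top0.png");
a=cv2.resize(t[140:255,180:260],None,fx=5,fy=5,interpolation=cv2.INTER_CUBIC)
b=cv2.resize(t[180:330,350:450],None,fx=3.8,fy=3.833,interpolation=cv2.INTER_CUBIC)
cv2.imwrite("pics/crop.png",np.hstack([a,b[:575]]))
hsv=cv2.cvtColor(t,cv2.COLOR_BGR2HSV)
def big(m,x0,y0,x1,y1):
    k=np.zeros_like(m);k[y0:y1,x0:x1]=m[y0:y1,x0:x1]
    c=max(cv2.findContours(k,0,2)[0],key=cv2.contourArea);return c
c=big((hsv[...,2]<60).astype(np.uint8),185,140,255,255);r=cv2.minAreaRect(c);print("base",r)
print([ray("top",p,.003)[:2].round(3).tolist() for p in cv2.boxPoints(r)])
c=big(((hsv[...,1]<70)&(hsv[...,2]>180)).astype(np.uint8),350,250,450,335);r=cv2.minAreaRect(c);print("cover",r)
print([ray("top",p,.057)[:2].round(3).tolist() for p in cv2.boxPoints(r)])
E
```

```text
base ((216.85784912109375, 202.01014709472656), (82.07659912109375, 42.890724182128906), 85.91438293457031)
[[0.659, 0.281], [0.669, 0.175], [0.462, 0.152], [0.453, 0.255]]
cover ((400.0, 286.5), (73.0, 76.0), 90.0)
[[0.437, -0.137], [0.44, -0.316], [0.271, -0.312], [0.268, -0.138]]
```

View pics/crop.png

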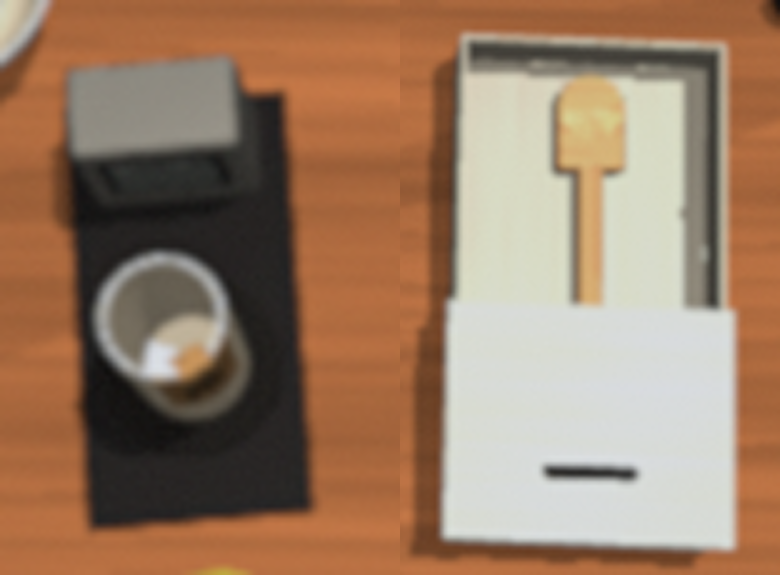

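The crop shows the white cup on the black base, rim centre at top (212.4,203). Its brown tab is at the near right of the rim, about (218.5,212), so it faces away from the grey reader. The paddle blade is at (400,211), the handle meets the cover edge at (398,259), and the cover edge runs y≈259.

Run:
```python
from h import *
f=lambda p,z:ray("top",p,z)[:2].round(4)
print("cup rim",f((212.4,203),.106),"tab",f((218.5,212),.106))
n1,n2,f2=f((198.6,245),.003),f((242,241.6),.003),f((237,158.4),.003)
print("station corners",n1,n2,f2); d=f2-n2;print("yaw from side",np.degrees(np.arctan2(d[1],d[0])),"from near edge",np.degrees(np.arctan2(*(n1-n2)[::-1]))-90)
print("blade",f((400,211.5),.019),"neck",f((398.7,235),.019),"handle@edge",f((398.2,258),.019),"tip",f((400.3,200),.019))
print("edge L,R",f((362,258),.057),f((437.5,261),.057),"far rim",f((367,190),.055),f((434,192),.055))
print("green",f((157,176),.1),"yellow",f((224,263),.1))
print("tool yaw",np.degrees(tcp()[1].as_matrix()[:,0]))
c=optics.get_calibration("wrist");p,r=tcp();print("cam in tool",r.inv().apply(c["cam_to_world"][:3,3]-p),np.round(r.inv().as_matrix()@c["cam_to_world"][:3,:3],2).tolist())
```

```text
cup rim [0.5316 0.2091] tab [0.5108 0.1942]
station corners [0.4515 0.2548] [0.4618 0.1501] [0.6724 0.1709]
yaw from side 5.640549432156819 from near edge 5.618469103416857
blade [ 0.5403 -0.2329] neck [ 0.4819 -0.2292] handle@edge [ 0.4257 -0.2275] tip [ 0.5691 -0.2339]
edge L,R [ 0.4182 -0.1375] [ 0.4142 -0.3141] far rim [ 0.583  -0.1492] [ 0.5812 -0.3096]
green [0.5949 0.3412] yellow [0.3945 0.1772]
tool yaw [-5.50189257e+01  1.59913637e+01  2.13312357e-02]
cam in tool [ 0.07020905 -0.00046612 -0.14306955] [[-0.0, -0.96, -0.28], [1.0, -0.0, 0.0], [-0.0, -0.28, 0.96]]
```

{"fn": "apply_moves", "kwargs": {"rows": [-452,-200,10,0,0,2.23,100,-452,-200,10,0,0,2.23,100,-452,-200,10,0,0,2.23,100,-452,-200,10,0,0,2.23,100,-452,-200,10,0,0,2.23,100,-452,-200,10,0,0,2.23,100,-452,-200,10,0,0,2.23,100,-452,-200,10,0,0,2.23,100,-452,-200,10,0,0,2.23,100,-452,-200,10,0,0,2.23,100,-452,-200,10,0,0,2.23,100,-452,-200,10,0,0,2.23,100,-452,-200,10,0,0,2.23,100,-452,-200,10,0,0,2.23,100,-452,-200,10,0,0,2.23,100]}}

```text
clock: 1.98
ee_pos: [0.5316, 0.21, 0.2212]
tcp_rot: [-0.0, 0.951, 0.31, -0.0]
ft_force: [-0.3, -0.1, 0.0]
gripper_width: 1.0
gripper_force: 0.0
```

Run:
```python
from h import *
p,r=tcp();c=optics.get_calibration("wrist");im=optics.get_image("wrist");cv2.imwrite("pics/w1.png",im)
x=r.as_matrix()[:,0];print(p,np.degrees(np.arctan2(x[1],x[0])),sensors.sense()["joint_pos"])
import pickle;pickle.dump(c,open("w1.pkl","wb"))
```

```text
[0.53160954 0.21000995 0.22121848] 36.132750518391326 [ 1.81148161e-01  3.04124997e-01  1.49774639e+00 -1.07188490e-05
  1.33991164e+00  1.12168482e+00]
```

View pics/w1.png

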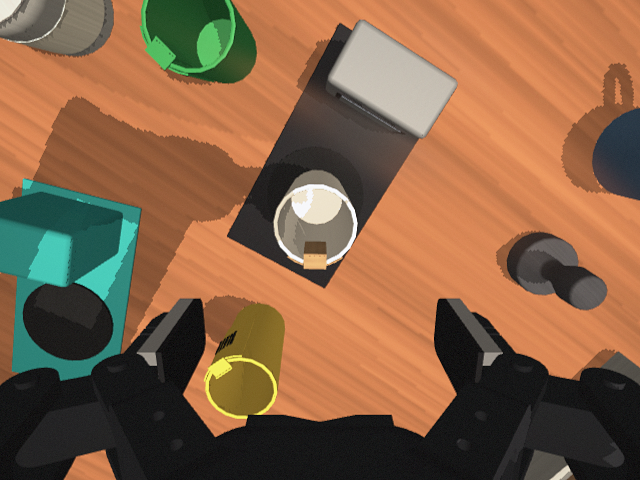

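The wrist view shows the white cup's rim as an ellipse centred near (315.5,225). The brown tab is at (315,256), on the tool −x side.

Run:
```python
from h import *
import pickle;c=pickle.load(open("w1.pkl","rb"));im=cv2.imread("pics/w1.png")
hsv=cv2.cvtColor(im,cv2.COLOR_BGR2HSV)
roi=np.zeros(im.shape[:2],np.uint8);cv2.ellipse(roi,(315,226),(46,48),0,0,360,255,-1)
m=((hsv[...,2]>215)&(hsv[...,1]<40)).astype(np.uint8)*255&roi
cs=max(cv2.findContours(m,0,2)[0],key=lambda k:cv2.boundingRect(k)[2]);e=cv2.fitEllipse(cv2.convexHull(cs));print(e)
C=ray("w",e[0],.106,c)
t=((hsv[...,0]>8)&(hsv[...,0]<22)&(hsv[...,1]>70)&(hsv[...,2]>150)).astype(np.uint8)*255&roi
ys,xs=np.where(t>0);k=(ys>235);print("tab px",xs[k].mean(),ys[k].mean(),k.sum())
T=ray("w",(xs[k].mean(),ys[k].mean()),.106,c);d=T-C
print(C,T,np.degrees(np.arctan2(d[1],d[0])),np.linalg.norm(d))
# station side edge right: two px
a,b=ray("w",(325,287),.003,c),ray("w",(419,137),.003,c);d=b-a;print("station yaw",np.degrees(np.arctan2(d[1],d[0])))
a2=ray("w",(228,236),.003,c);print(a,a2);mid=(a+a2)/2;u=d/np.linalg.norm(d);print("pad",mid+.078*u)
```

```text
((315.74945068359375, 224.1588134765625), (80.3133773803711, 82.0508804321289), 113.6241683959961)
tab px 325.3809523809524 258.11054421768705 588
[0.53328511 0.2131347  0.106     ] [0.51731972 0.19320583 0.106     ] -128.69886698575738 0.02553533054681869
station yaw 6.208889211843587
[0.46365925 0.15219527 0.003     ] [0.45150505 0.25955727 0.003     ]
pad [0.53512462 0.21431225 0.003     ]
```

{"fn": "apply_moves", "kwargs": {"rows": [3,-1,50,0,0,0,100,3,-1,100,0,0,0,100,3,-1,140,0,0,0,100,3,-1,157,0,0,0,100,3,-1,157,0,0,0,100,3,-1,157,0,0,0,50,3,-1,157,0,0,0,50,3,-1,157,0,0,0,50,3,-1,157,0,0,0,50,3,-1,157,0,0,0,50,3,-1,157,0,0,0,50], "squeeze": 30}}

```text
clock: 3.4
ee_pos: [0.5348, 0.2132, 0.0664]
tcp_rot: [0.0, 0.951, 0.309, 0.002]
ft_force: [-1.4, 2.2, 6.0]
gripper_width: 0.681
gripper_force: 31.7
```

{"fn": "apply_moves", "kwargs": {"rows": [0,0,-2,0,0,0,50,0,0,-2,0,0,-0.17,50,0,0,-2,0,0,-0.34,50,0,0,-2,0,0,-0.51,50,0,0,-2,0,0,-0.68,50,0,0,-2,0,0,-0.85,50,0,0,-2,0,0,-1.02,50,0,0,-2,0,0,-1.19,50,0,0,-2,0,0,-1.36,50,0,0,-2,0,0,-1.53,50,0,0,-2,0,0,-1.7,50,0,0,-2,0,0,-1.87,50,0,0,-2,0,0,-2.04,50,0,0,-2,0,0,-2.21,50,0,0,-2,0,0,-2.38,50,0,0,-2,0,0,-2.55,50,0,0,-2,0,0,-2.615,50,0,0,-2,0,0,-2.615,50,0,0,-1,0,0,-2.615,50,0,0,0,0,0,-2.615,50]}}

```text
clock: 5.9
ee_pos: [0.5349, 0.2124, 0.0663]
tcp_rot: [0.002, -0.05, 0.999, -0.0]
ft_force: [-1.8, -2.4, 15.6]
gripper_width: 0.674
gripper_force: 33.0
```

{"fn": "apply_moves", "kwargs": {"rows": [0,0,0,0,0,0,75,0,0,0,0,0,0,90,0,0,0,0,0,0,100,0,0,0,0,0,0,100,0,0,0,0,0,0,100,0,0,-40,0,0,0,100,0,0,-80,0,0,0,100,0,0,-130,0,0,0,100,0,0,-160,0,0,0,100,0,0,-160,0,0,0,100]}}

```text
clock: 7.15
ee_pos: [0.5351, 0.2129, 0.2272]
tcp_rot: [0.003, -0.051, 0.999, 0.0]
ft_force: [1.3, -0.0, -1.0]
gripper_width: 1.0
gripper_force: 0.0
```

Run:
```python
from h import *
p,r=tcp();c=optics.get_calibration("wrist");im=optics.get_image("wrist")
cv2.imwrite("pics/w2.png",im)
x=r.as_matrix()[:,0];print(p,np.degrees(np.arctan2(x[1],x[0])),sensors.sense()["joint_pos"])
import pickle;pickle.dump(c,open("w2.pkl","wb"))
```

```text
[0.53510228 0.21289333 0.22722378] -174.14283270387637 [ 1.85004590e-01  3.05647396e-01  1.48609230e+00 -2.00768861e-05
  1.34769171e+00 -1.48796648e+00]
```

View pics/w2.png

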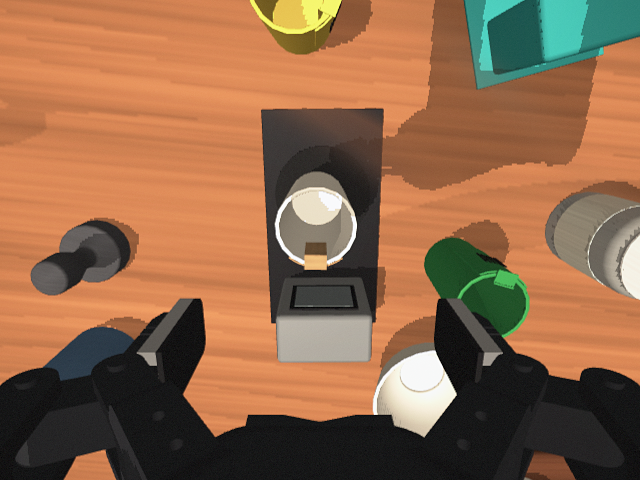

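The ticket tab now points straight at the reader: tab (315,257), rim centre (316,228), reader window (323,297). Next is the paddle.

{"fn": "apply_moves", "kwargs": {"rows": [101,-435,27,0,0,0.15,60,101,-435,27,0,0,0.15,60,101,-435,27,0,0,0.15,60,101,-435,27,0,0,0.15,60,101,-435,27,0,0,0.15,60,101,-435,27,0,0,0.15,60,101,-435,27,0,0,0.15,60,101,-435,27,0,0,0.15,60,101,-435,27,0,0,0.15,60,101,-435,27,0,0,0.15,60,101,-435,27,0,0,0.15,60]}}

```text
clock: 8.57
ee_pos: [0.4777, -0.2288, 0.1973]
tcp_rot: [-0.0, 0.023, 1.0, 0.0]
ft_force: [-0.8, 0.4, -0.2]
gripper_width: 0.598
gripper_force: 0.0
```

Run:
```python
from h import *
p,r=tcp();c=optics.get_calibration("wrist");im=optics.get_image("wrist")
cv2.imwrite("pics/w3.png",im)
x=r.as_matrix()[:,0];print(p,np.degrees(np.arctan2(x[1],x[0])),sensors.sense()["joint_pos"])
hsv=cv2.cvtColor(im,cv2.COLOR_BGR2HSV)
import pickle;pickle.dump(c,open("w3.pkl","wb"))
for s in (40,80,112.5):
    print(s,proj("w",[.4265+s/1000,-.2285-.045*s/1000,.019],c))
```

```text
[ 0.47772987 -0.22882947  0.19731591] 177.39325347134087 [-6.57778703e-01  2.48125275e-01  1.63481692e+00  1.36726510e-04
  1.25854834e+00 -2.18302486e+00]
40 [317.66458364 194.28700964]
80 [317.78468172 240.16235125]
112.5 [317.87651991 275.2429122 ]
```

View pics/w3.png

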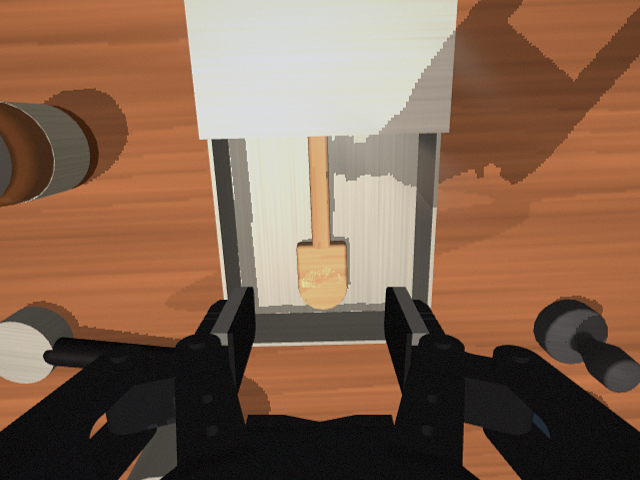

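The neck is at (322,241) and the handle meets the cover at (318,137), which puts the paddle 2 mm to tool +y and about 1.5° off. I'll descend and grip.

{"fn": "apply_moves", "kwargs": {"rows": [0,2,50,0,0,-0.03,50,0,2,100,0,0,-0.03,50,0,2,150,0,0,-0.03,50,0,2,175,0,0,-0.03,50,0,2,185,0,0,-0.03,50,0,2,190,0,0,-0.03,50,0,2,190,0,0,-0.03,50,0,2,190,0,0,-0.03,0,0,2,190,0,0,-0.03,0,0,2,190,0,0,-0.03,0,0,2,190,0,0,-0.03,0,0,2,190,0,0,-0.03,0,0,2,190,0,0,-0.03,0,0,2,190,0,0,-0.03,0], "squeeze": 70}}

```text
clock: 10.38
ee_pos: [0.4782, -0.229, 0.0086]
tcp_rot: [0.001, 0.009, 1.0, -0.001]
ft_force: [-0.7, 1.1, 5.6]
gripper_width: 0.162
gripper_force: 69.3
```

{"fn": "apply_moves", "kwargs": {"rows": [0,0,-5,0,-0.025,0,0,0,0,-10,0,-0.05,0,0,0,0,-15,0,-0.075,0,0,0,0,-20,0,-0.1,0,0,0,0,-25,0,-0.125,0,0,0,0,-30,0,-0.15,0,0,0,0,-35,0,-0.175,0,0,0,0,-39,0,-0.195,0,0,0,0,-39,0,-0.195,0,0]}}

```text
clock: 11.5
ee_pos: [0.4773, -0.2286, 0.0466]
tcp_rot: [0.098, 0.009, 0.995, -0.001]
ft_force: [0.2, 0.5, -1.5]
gripper_width: 0.165
gripper_force: 68.5
```

Run:
```python
from h import *
cv2.imwrite("pics/w4.png",optics.get_image("wrist"));print(sensors.sense()["ft_force"])
```

```text
[ 0.53786197 -0.36882004 -1.47937172]
```

View pics/w4.png

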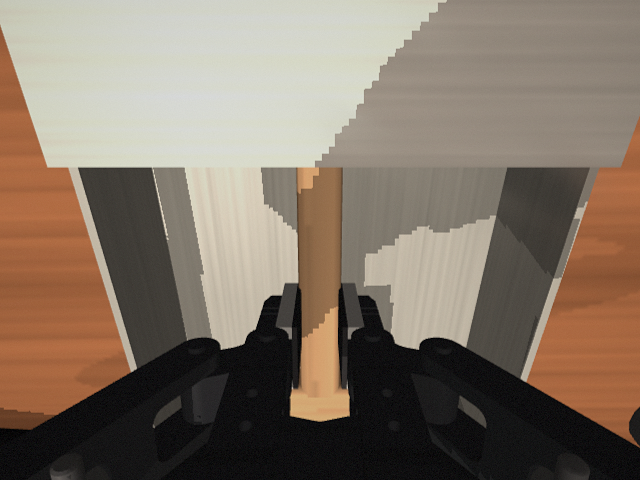

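The handle (320,280) is held between the pads, and the paddle is tilted with only its own weight on the wrist. Now I'll slide it out along its axis.

{"fn": "apply_moves", "kwargs": {"rows": [-15,0,0,0,0,0,0,-30,0,0,0,0,0,0,-45,0,0,0,0,0,0,-60,0,0,0,0,0,0,-75,0,0,0,0,0,0,-90,0,0,0,0,0,0,-105,0,0,0,0,0,0,-120,0,0,0,0,0,0,-135,0,0,0,0,0,0,-145,0,0,0,0,0,0,-150,0,0,0,0,0,0]}}

```text
clock: 12.92
ee_pos: [0.6253, -0.2311, 0.0754]
tcp_rot: [0.097, 0.009, 0.995, -0.001]
ft_force: [-0.3, 0.4, -0.8]
gripper_width: 0.162
gripper_force: 68.5
```

{"fn": "apply_moves", "kwargs": {"rows": [-5,0,-25,0,0,0,0,-10,0,-50,0,0,0,0,-15,0,-75,0,0,0,0,-20,0,-100,0,0,0,0,-25,0,-126,0,0,0,0,-30,0,-151,0,0,0,0,-35,0,-176,0,0,0,0,-35,0,-176,0,0,0,0,-35,0,-176,0,0,0,0,-35,0,-176,0,0,0,0]}}

```text
clock: 14.18
ee_pos: [0.6241, -0.2307, 0.2529]
tcp_rot: [0.096, 0.009, 0.995, -0.0]
ft_force: [0.4, -0.0, -0.8]
gripper_width: 0.161
gripper_force: 68.5
```

Run:
```python
from h import *
t=optics.get_image("top");s=optics.get_image("scene")
a=cv2.resize(t[120:300,170:500],None,fx=2.4,fy=2.4)[:,:790];cv2.imwrite("pics/t5.png",a)
p,r=tcp();print(p,r.as_matrix().round(3).tolist(),sensors.sense()["joint_pos"])
```

```text
[ 0.62440211 -0.23086482  0.25340668] [[-0.981, 0.018, 0.192], [0.018, 1.0, -0.002], [-0.192, 0.001, -0.981]] [-0.5770795   0.34342898  1.37905661  0.10819241  1.25722466 -2.15495757]
```

View pics/t5.png

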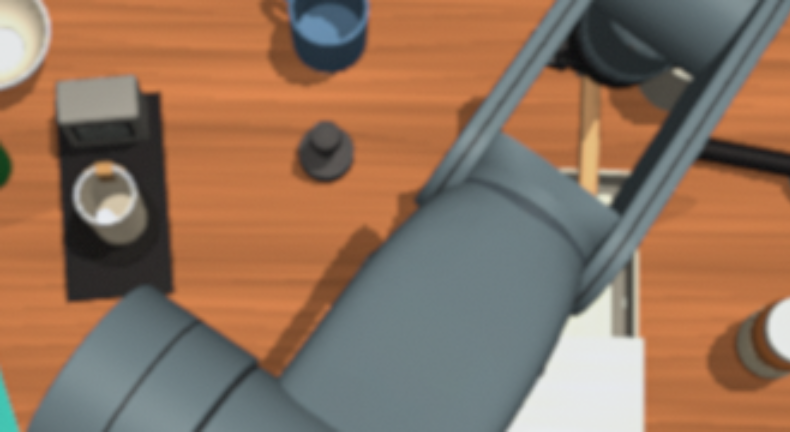

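The paddle is held clear of the pan, and the cup's tab at (105,170) in the crop faces the reader. I'll carry the paddle over the cup.

{"fn": "apply_moves", "kwargs": {"rows": [13,34,4,0,0,0,0,26,68,7,0,0,0,0,39,102,11,0,0,0,0,52,136,14,0,0,0,0,65,170,18,0,0,0,0,78,204,22,0,0,0,0,91,238,25,0,0,0,0,104,272,29,0,0,0,0,117,306,33,0,0,0,0,130,340,36,0,0,0,0,143,374,40,0,0,0,0,156,408,43,0,0,0,0,164,430,46,0,0,0,0,169,442,47,0,0,0,0,169,442,47,0,0,0,0,169,442,47,0,0,0,0,169,442,47,0,0,0,0]}}

```text
clock: 16.4
ee_pos: [0.4766, 0.2128, 0.1761]
tcp_rot: [0.098, 0.009, 0.995, -0.001]
ft_force: [0.4, -0.0, -1.0]
gripper_width: 0.164
gripper_force: 68.6
```

Run:
```python
from h import *
s=optics.get_image("scene");cv2.imwrite("pics/s6.png",cv2.resize(s[140:280,310:500],None,fx=4,fy=4,interpolation=cv2.INTER_CUBIC))
p,r=tcp();m=r.as_matrix();b=p-m[:,0]*.0615-m[:,2]*.003;print(p,"blade",b,"mid",p+m[:,0]*.051-m[:,2]*.003)
print("pred px blade,rim",proj("scene",b),proj("scene",[.535,.213,.106]))
```

```text
[0.4765474  0.21290016 0.17612217] blade [0.53628456 0.21176667 0.19100292] mid [0.42594422 0.21386055 0.16916546]
pred px blade,rim [398.07731886 195.73404838] [395.17888279 212.92961647]
```

View pics/s6.png

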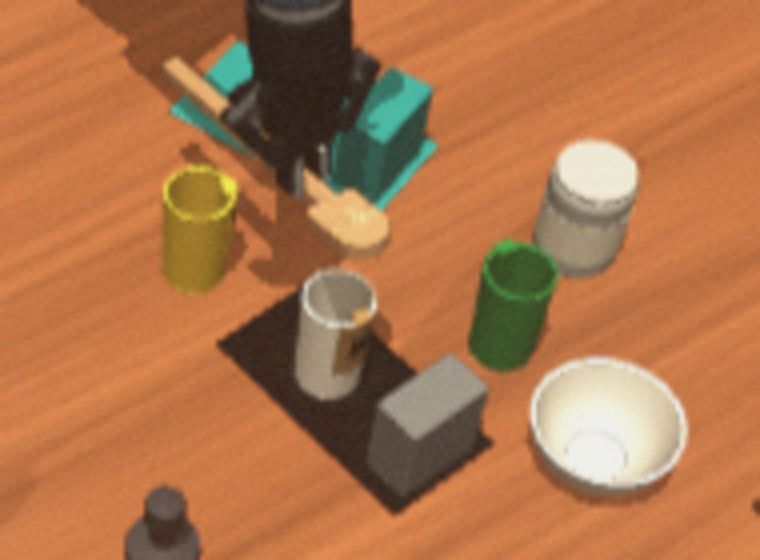

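The blade is seen at scene pixel (397.5,195.5), against a predicted (398,196). The rim is at (395,214), so the blade is over the mouth and clear of it. The ticket faces the reader.

```bash
python3 -c "
from plant import workorder
print(workorder.sign_off())"
```

```text
the job is handed in; nothing more can be done
None
```

I've handed the job in, with no verdict returned: the cup's ticket faces the reader and the cup is let go. The paddle is out of the pan, held sloping about 11° with its blade over the cup's mouth and clear of the rim, at about 16.5 s on the robot clock.

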